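Key the hand-priming spindle into the pump drive and bolt it in

ROBOT

A 7-joint arm with a two-finger parallel gripper is mounted at the origin on the work surface. World frame = base frame: x ahead of the robot, y to its left, z up, the work surface at z = 0. Lengths are in m, angles in rad, forces in N, time in s.
With the tool pointing down it reaches from about 0.425 to 0.975 m from the base axis. Payload 16.7 kg.
Tool frame: the origin (TCP) lies midway between the tips of the shut fingers; the grasp point (between the pads) lies env.grip_depth behind it (env.grip_depth is the distance from the TCP to the grasp point, in m); z points along the fingers, y is the line along which they close (so a half turn about z gives the same grasp; the last joint's range is limited). The gripper opens to 85 mm and grips with 20 to 120 N. Pads are 22 mm wide; open, the fingers measure 114 mm over their backs; the gripper's body (76 mm by 85 mm) begins 54 mm behind the grasp point. The pads swing forward as they close: fully open they stand 13 mm farther back than shut.
Start: joints at [-1.266, 0.426, 0.074, 1.606, -0.034, 1.111, -0.067], TCP at [0.296, 0.607, 0.231] pointing down, gripper open.
Joint ranges: [-2.85, 2.85], [-0.5, 2.14], [-1.23, 1.37], [0.21, 2.46], [-1.02, 4.16], [0.16, 2.05], [-2.73, 2.73]. Speed limits (rad/s): [1.89, 1.89, 2.39, 2.39, 3.01, 3.01, 3.01].

INTERFACE

Orientations are given as a unit quaternion [w, x, y, z].
In Python, from cell import env gives the robot as it stands. The module is installed in compiled form; this text tells all that it offers.
- The arm moves only by the tool play_rows, never from a script. Its argument "plan" is a list of rows, each a list of 7 numbers: the shift along the tool's x, y, z normalised to -1 to 1, where 1 is 20 mm, then the turn, a rotation vector about the tool's x, y, z normalised to -1 to 1, where 1 is 0.5 rad, then the opening, from -1 (shut) to 1 (fully open). A call has 1 to 12 rows; each row shifts and turns the commanded pose from where the row before left it, along the tool's axes as they then stand; what a row does not reach is not made up. A row lasts 1/12 s, in which the tool goes at most 41.7 mm and 7.16 degrees, less where a joint would pass 70% of its speed; a pose out of reach is approached as far as the arm can. A call with a number of a shift or a turn outside -1 to 1 is refused whole. A call with a gripper value outside its range is refused whole. The fingers move at their own pace and stop on an object; "grip_force" is the grip in N (left out, the last holds). Time passes only in rows, so rows that do not move let the fingers close. It gives the time, the measured TCP pose, the force, the opening and the grip force at its end, in the units of the state.
- env.read_state(): the state, without advancing time (a new reading comes with each control period).
- env.camera(name): name is "scene" or "top" or "wrist"; returns a dict with "img" (400x640x3 uint8, red, green, blue), "z_map" (400x640 float32, m along the optical axis (not along the pixel's ray), 0 where there is no reading), "fx", "fy", "cx", "cy" (pixels), "camera_from_world" (4x4, takes a point from world to camera coordinates). Camera axes: x right, y up, looking along -z (the intrinsics and any distortion apply to the point x, -y, -z); pixel columns grow to the right and rows downward; lengths in m; the calibration is good to about 2 mm. The wrist camera is an equidistant fisheye: a pixel r from the principal point sees the ray r / f radians off the axis. A picture is of the moment at which its call begins.
- env.sign_off(): hands the job in; it is judged then, once.
The state is a dict: "t": time; "joint_pos": joint angles; "joint_velocities": joint speeds; "joint_efforts": joint torques, N m; "tcp_pos": TCP position; "tcp_rot": TCP orientation; "force": force on the tool from outside, world axes, zero at the start; "moment": the same for the moment, N m; "opening": finger opening in m; "finger_force": force on a finger pad.
Only numpy, scipy, OpenCV 4.12 (cv2) and the standard library are available. Lean on these libraries where they do the work, as an engineer would, in place of code of your own. Each camera call takes 0.05 s, during which the arm holds its last target. There are 200 camera calls.

TASK

The cross-handled spindle stands in the pump drive's bore with its brass key still riding on top of the steel collar. Push the handle round until the key finds the keyway and drops in, press the spindle down until it is fully home, then slide the red-studded keeper bolt all the way in over the key. Leave the wrench, the steel ring, the white can and the screwdriver where they lie.

Things in the scene. Friction and masses are not known exactly. Their poses are not given: they have to be found in the camera images.
- pump: Pump drive, fixed: blue housing 110 x 110 mm, 66 mm high, on it a steel collar (72 mm across) whose top is 80 mm above the bench. Origin on the upright bore axis at bench level. +x: from the bore along the keyway (yellow marks beside it) to the keeper on a grey bracket (55 to 125 mm out, 50 wide, 81.5 high). -x: a motor to 160 mm out, at most 95 mm high.
- bore (a point): Centre of the collar's top face, on the bore axis, 80 mm above the bench. The bore is 32 mm wide. Axes as the pump drive's.
- keyway (a point): In the keyway, a straight slot 13 mm wide and 14 mm deep through the collar from bore to rim. This point is 23 mm from the bore axis along the pump's +x, 73 mm above the bench, where the key's centre lies when fully home. Axes as the pump's.
- head (a point): Centre of the flat top (30 mm across, yellow tick towards the key) of the spindle, a loose upright steel shaft, 30 mm thick, 120 mm long, 0.52 to 0.81 kg. +x points the way the key points, z up the shaft. Height above the bench: 155 mm with the key on the collar (tilted up to 3 deg), about 148 dropped in, 141 fully home; there it stays.
- bar (a point): Centre of the spindle's cross handle, on its axis, 10 mm below the head: a bar along the spindle's y (at right angles to the key), 14 mm thick, with 17 mm thick black grips from 42 to 77 mm out on each side. A few newtons sideways on a grip turn it, either way. At the start key and keyway are 45 to 180 degrees apart. Once dropped in it turns no further.
- seal (a joint): Travel (m) of the hidden stiff seal under the spindle: 0 untouched, 0.008 with the spindle home. At the keyway the spindle drops about 7 mm by its own weight, onto the seal; a straight press of some 8 to 20 N on the head takes it down the rest, to a hard stop.
- key (a point): Centre of the brass key on the spindle: 10 mm wide, 13.5 mm high, standing out to 31 mm from the spindle's axis; this point is 23 mm from the axis along the spindle's +x. It is 87 mm above the bench with the key riding on the collar, 73 mm when home. Axes as the head's.
- keeper (a joint): Keeper bolt's slide, in m: 0 fully drawn back (starts at 0 to 0.004), 0.020 fully in over the key (its stop). It moves along the pump's -x, towards the bore, takes about 2 N and stays where it is left. It passes 2.5 mm above the collar's top: a key not fully home blocks it.
- stud (a point): Middle of the keeper's upright red stud, 12 mm thick, 26 mm high: foot 87.5, top 113.5, this point 100.5 mm above the bench. It stands on the pump's x axis, 88 mm from the bore axis with the keeper drawn back, 68 mm with it fully in. Around it nothing but the spindle rises above 87.5 mm.
- wrench: Bystander: steel wrench lying beside the pump drive.
- coupling_half: Bystander: steel coupling ring 56 mm across, 30 mm high, standing beside the pump drive.
- grease: Bystander: white can, 52 mm across, 150 mm high.
- driver: Bystander: screwdriver lying on the bench.
Things that resemble listed ones, but are neither listed nor needed, are in the scene too. Of the things like the part that bears head, leave any that is blue or green; of the rest the larger one is meant.

How it is judged:
On the way, in this order (a step that is already met when the one before it is completed fails the run):
1. the key is fully home in the keyway (z of key in the frame of keyway between -0.004 and 0.0035 m and horizontal distance between key and keyway below 0.006 m), for 0.2 s.
2. the keeper bolt is slid fully in over the key (value of joint keeper above 0.0165 m), for 0.2 s.
At the end, for the whole second after the job is handed in: The key is fully home in the keyway (its centre at most 3.5 mm above and 4 mm below its home height, within 6 mm sideways), and the keeper bolt is in over it to within 3.5 mm of its stop (all of step 1 and value of joint keeper above 0.0165 m); the robot touches nothing.
It fails at once if a bystander is moved by more than 30 mm (distance of any of wrench, coupling_half, grease, driver from where it was at the start of the episode above 0.03 m).
It also fails if it takes over 72 s, if anything falls off the work surface, if the arm or the gripper's body presses on something with over 40 N, if the wrist force passes 120 N, or if a joint passes its speed limit or range.

## Working session

There is one attempt and no reset: what is moved stays moved. The work goes in short steps, Python scripts to look and compute and a tool call to move; the robot and the scene stay as the last step left them, time stands still between calls to the robot, and variables do not carry over. Pictures are saved under pics/ and viewed, at most 10 in all, crops included, and the job is handed in when it is done.

Besides the shell and the picture viewer there is one more tool, called after "Request:" as name(argument=value, ...), one argument or row to a line, values as JSON. play_rows: Moves the arm, as the interface text tells. Its arguments: {"type":"object","properties":{"plan":{"type":"array"},"grip_force":{"type":"number"}},"required":["plan"]}

```bash
mkdir -p pics; cat > h.py <<'E'
import numpy as np, cv2
from cell import env
def snap(n,f=None):
    c=env.camera(n)
    if f: cv2.imwrite('pics/'+f,c['img'][:,:,::-1])
    return c
def pts(c):
    "world point per pixel from depth (pinhole cams)"
    z=c['z_map'];v,u=np.mgrid[:z.shape[0],:z.shape[1]]
    P=np.stack([(u-c['cx'])/c['fx']*z,-(v-c['cy'])/c['fy']*z,-z,np.ones_like(z)],-1)
    return (P@np.linalg.inv(c['camera_from_world']).T)[...,:3]
def ray(c,u,v):
    T=np.linalg.inv(c['camera_from_world']);d=np.array([(u-c['cx'])/c['fx'],-(v-c['cy'])/c['fy'],-1])
    return T[:3,3],T[:3,:3]@d
def onplane(c,u,v,h):
    o,d=ray(c,u,v);return o+d*(h-o[2])/d[2]
E
python3 - <<'E'
from h import *
a=snap('top','top0.png');b=snap('scene','scene0.png')
for c in(a,b):
    T=np.linalg.inv(c['camera_from_world']);print(T[:3,3].round(3),-T[:3,2].round(2),c['fx'],c['cx'],c['cy'])
print(env.read_state(),env.grip_depth)
E
```

```text
[ 0.326 -0.018  1.612] [ 0.13  0.02 -0.99] 473.7885157803335 311.2698975680935 198.84602749658038
[0.971 0.837 1.152] [-0.31 -0.61 -0.73] 515.6592064665367 315.5237390888105 199.97614084549227
{'t': 0.1, 'joint_pos': array([-1.2665114 ,  0.42665708,  0.07384832,  1.60655093, -0.03406811,
        1.11081777, -0.06710963]), 'joint_velocities': array([-0.00042262, -0.00152819, -0.00092297, -0.00272542, -0.00041222,
        0.00035347, -0.00145987]), 'joint_efforts': array([ 6.97038413e-03, -9.51519513e+01,  3.77061278e+00, -4.64406574e+01,
        1.96000870e-02,  6.38714031e-03, -7.58594979e-05]), 'tcp_pos': array([0.29576453, 0.6063315 , 0.23068526]), 'tcp_rot': array([-7.88771467e-05,  2.24961923e-01,  9.74367378e-01, -5.81889607e-04]), 'force': array([0.38768914, 0.23659432, 0.64310752]), 'moment': array([ 0.01542421, -0.00748851,  0.0326398 ]), 'finger_force': 0.0, 'opening': 0.08528099537918932} 0.0187
```

View pics/top0.png

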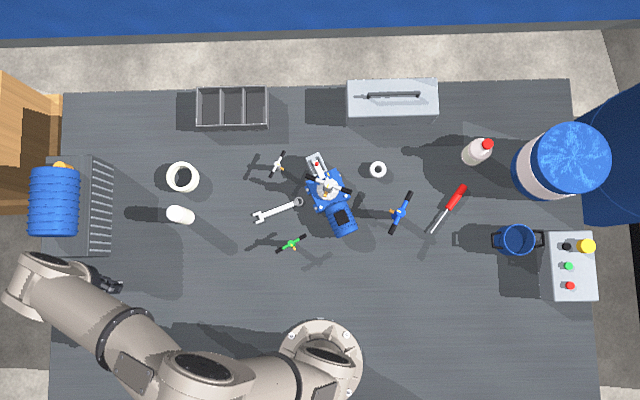

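View pics/scene0.png

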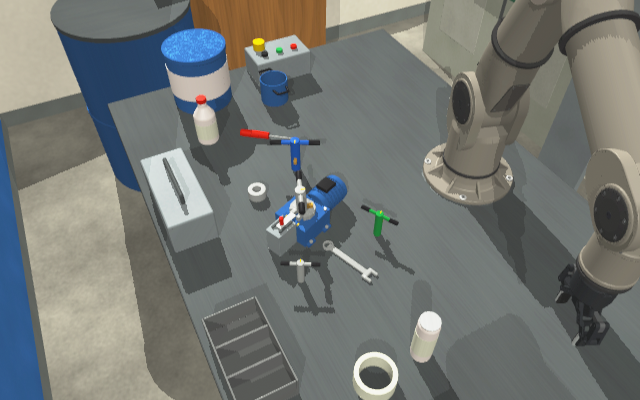

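Top view: four spindle-like things. There is a steel one in the pump bore (328,188), a smaller steel one standing at (278,163), a blue one at (400,213) and a green one at (291,243). The steel one in the bore is the larger non-coloured one, so it fits. I'll confirm that in an enlarged crop. The pump's keeper (red stud) is at (318,163) and its motor at (342,220).

```bash
python3 - <<'E'
from h import *
a=snap('top');b=snap('scene')
A=cv2.resize(a['img'][140:240,260:360],None,fx=4,fy=4,interpolation=2);B=cv2.resize(b['img'][165:265,250:350],None,fx=4,fy=4,interpolation=2)
cv2.imwrite('pics/crop0.png',np.hstack([A,B])[:,:,::-1])
for n,c,(v0,v1,u0,u1) in(('top',a,(140,240,295,365)),('scene',b,(165,265,250,350))):
    P=pts(c);h=cv2.cvtColor(c['img'],cv2.COLOR_RGB2HSV)
    m=np.zeros(h.shape[:2],bool);m[v0:v1,u0:u1]=1
    red=m&((h[...,0]<6)|(h[...,0]>174))&(h[...,1]>150)&(h[...,2]>80)
    blk=m&(h[...,2]<70)&(P[...,2]>.125)&(P[...,2]<.17)
    hd=m&(P[...,2]>.146)&(P[...,2]<.175)&(h[...,2]>100)
    blue=m&(h[...,0]>100)&(h[...,0]<125)&(h[...,1]>120)
    for k,q in(('red',red),('blk',blk),('head',hd)):
        num,l,s,cen=cv2.connectedComponentsWithStats(q.astype(np.uint8))
        for i in range(1,num):
            if s[i,4]>3: print(n,k,s[i,4],cen[i].round(1),np.median(P[l==i],0).round(4),P[l==i][:,2].max().round(3))
E
```

```text
top red 10 [316.2 163.5] [ 0.6429 -0.0045  0.1108] 0.118
top blk 49 [309.7 176.6] [0.5912 0.0152 0.1507] 0.154
top blk 46 [346.  190.5] [ 0.5461 -0.0963  0.1519] 0.16
top head 146 [328.1 183. ] [ 0.57   -0.041   0.1524] 0.165
scene red 29 [280.7 220.2] [ 0.6446 -0.0028  0.1077] 0.117
scene blk 42 [298.5 174.9] [ 0.5461 -0.0946  0.1511] 0.158
scene blk 60 [301.4 208.3] [0.5933 0.0222 0.1511] 0.158
scene head 155 [299.7 190.3] [ 0.5704 -0.0375  0.1527] 0.16
```

View pics/crop0.png

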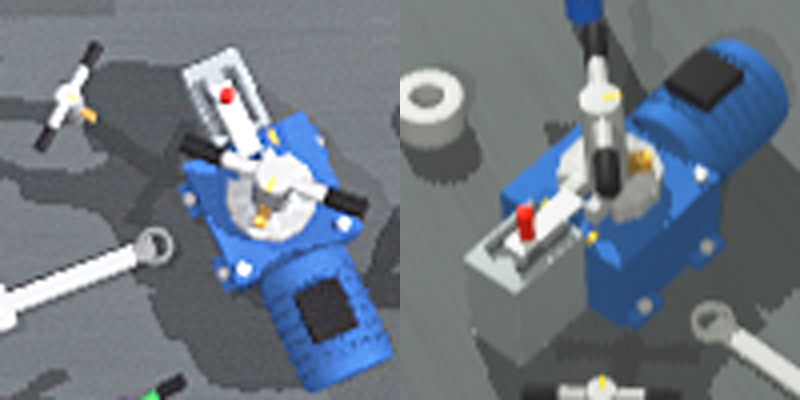

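The crop confirms it: the larger steel spindle is in the bore, with its head at about (327,186). The key is at about (325,194), towards the robot, and the keyway and stud are up-left.

| Item | Measured | Check |
|---|---|---|
| Grips | 0.123 m apart | about 0.12 m expected |
| Head height | about 0.153 m | 0.155 m expected |
| Bar angle | about 68° | – |
| Key angle | about 158° | – |
| Keyway angle | about 25° | – |

The shortest turn is about 133° clockwise, with the open fingers pushing both grips as a couple. I'll move over the pump first.

Request:
play_rows(
  plan=[
    [-0.98,-0.855,0,0,0,0,1],
    [-0.98,-0.855,0,0,0,0,1],
    [-0.98,-0.855,0,0,0,0,1],
    [-0.98,-0.855,0,0,0,0,1],
    [-0.98,-0.855,0,0,0,0,1],
    [-0.98,-0.855,0,0,0,0,1],
    [-0.98,-0.855,0,0,0,0,1],
    [-0.98,-0.855,0,0,0,0,1],
    [-0.98,-0.855,0,0,0,0,1],
    [-0.98,-0.855,0,0,0,0,1],
  ],
)

```text
t: 1.03
tcp_pos: [0.3974, 0.3658, 0.2313]
tcp_rot: [-0.0, 0.225, 0.974, -0.0]
force: [1.0, 0.3, 0.2]
opening: 0.0853
finger_force: 0.0
```

Request:
play_rows(
  plan=[
    [-0.98,-0.855,0,0,0,0,1],
    [-0.98,-0.855,0,0,0,0,1],
    [-0.98,-0.855,0,0,0,0,1],
    [-0.98,-0.855,0,0,0,0,1],
    [-0.98,-0.855,0,0,0,0,1],
    [-0.98,-0.855,0,0,0,0,1],
    [-0.98,-0.855,0,0,0,0,1],
    [-0.98,-0.855,0,0,0,0,1],
    [-0.98,-0.855,0,0,0,0,1],
    [-0.98,-0.855,0,0,0,0,1],
    [0,0,0,0,0,0,1],
    [0,0,0,0,0,0,1],
  ],
)

```text
t: 2.03
tcp_pos: [0.4986, 0.1261, 0.2313]
tcp_rot: [0.0, 0.226, 0.974, -0.0]
force: [-0.5, 0.5, -0.7]
opening: 0.0854
finger_force: 0.0
```

Request:
play_rows(
  plan=[
    [-0.97,-0.84,0,0,0,0,1],
    [-0.97,-0.84,0,0,0,0,1],
    [-0.97,-0.84,0,0,0,0,1],
    [-0.97,-0.84,0,0,0,0,1],
    [-0.97,-0.84,0,0,0,0,1],
    [-0.97,-0.84,0,0,0,0,1],
    [-0.97,-0.84,0,0,0,0,1],
    [0,0,0,0,0,0,1],
    [0,0,0,0,0,0,1],
  ],
)

```text
t: 2.78
tcp_pos: [0.5689, -0.0381, 0.231]
tcp_rot: [-0.0, 0.226, 0.974, -0.0]
force: [-0.4, 0.3, -1.0]
opening: 0.0854
finger_force: 0.0
```

Request:
play_rows(
  plan=[
    [0,0,0,0,0,-0.24,1],
    [0,0,0,0,0,-0.24,1],
    [0,0,0,0,0,-0.24,1],
    [0,0,0,0,0,-0.24,1],
    [0,0,0,0,0,-0.24,1],
    [0,0,0,0,0,-0.24,1],
    [0,0,0,0,0,-0.24,1],
    [0,0,0,0,0,0,1],
    [0,0,0,0,0,0,1],
  ],
)

```text
t: 3.53
tcp_pos: [0.5686, -0.0365, 0.2313]
tcp_rot: [-0.0, -0.191, 0.982, 0.0]
force: [0.2, 0.3, 1.2]
opening: 0.0851
finger_force: 0.0
```

```bash
python3 - <<'E'
from h import *
c=snap('wrist','w1.png');s=env.read_state()
print({k:s[k].round(3) for k in('joint_pos','tcp_pos','tcp_rot')},c['fx'],c['cx'],c['cy']);print(np.linalg.inv(c['camera_from_world']).round(3))
E
```

```text
{'joint_pos': array([-0.298,  0.259,  0.299,  1.859, -0.088,  1.036,  1.991]), 'tcp_pos': array([ 0.569, -0.037,  0.231]), 'tcp_rot': array([-0.   , -0.19 ,  0.982,  0.   ])} 309.70691628693146 320.5792225686849 196.86460715041986
[[-0.375 -0.877 -0.3    0.491]
 [ 0.927 -0.354 -0.122 -0.068]
 [ 0.    -0.324  0.946  0.374]
 [ 0.     0.     0.     1.   ]]
```

View pics/w1.png

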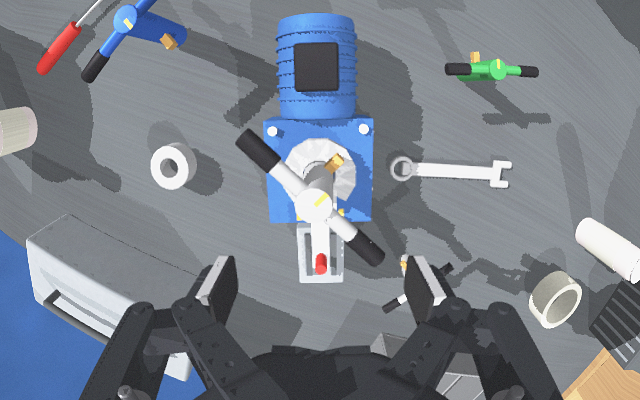

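The wrist picture shows the spindle head at (313,205), grips at about (258,150) and (363,243), the key at (335,162) and the stud at (321,264). I'll cross-check these against the top and scene views.

```bash
cat >> h.py <<'E'
def wray(c,u,v):
    x,y=(u-c['cx'])/c['fx'],(v-c['cy'])/c['fy'];r=np.hypot(x,y)+1e-9
    d=np.array([x/r*np.sin(r),-y/r*np.sin(r),-np.cos(r)]);T=np.linalg.inv(c['camera_from_world']);return T[:3,3],T[:3,:3]@d
def wplane(c,u,v,h):
    o,d=wray(c,u,v);return o+d*(h-o[2])/d[2]
def tri(r1,r2):
    (o,d),(p,e)=r1,r2;A=np.stack([d,-e],1);s=np.linalg.lstsq(A,p-o,rcond=None)[0];a,b=o+s[0]*d,p+s[1]*e;return (a+b)/2,np.linalg.norm(a-b)
E
python3 - <<'E'
from h import *
c=env.camera('wrist');t=env.camera('top');s=env.camera('scene')
print('head tri w+scene',tri(wray(c,313,205),ray(s,300,190.)))
print('stud tri w+scene',tri(wray(c,321,264),ray(s,280.7,220.2)),tri(ray(t,316.2,163.5),ray(s,280.7,220.2)))
for n,u,v,h in(('gripB',258,150,.145),('gripA',363,243,.145),('head',313,205,.155),('stud',321,263,.11),('key',335,162,.092),('screw1',272,131,.066),('screw2',364,129,.066)):
    print(n,wplane(c,u,v,h).round(4))
E
```

```text
head tri w+scene (array([ 0.56885611, -0.04191154,  0.151194  ]), np.float64(0.00346357891862402))
stud tri w+scene (array([ 0.64374992, -0.00607688,  0.10290004]), np.float64(0.0010373397645949004)) (array([ 0.6436356 , -0.00496782,  0.10370619]), np.float64(7.454879418610136e-05))
gripB [ 0.5469 -0.0973  0.145 ]
gripA [0.5886 0.009  0.145 ]
head [ 0.569  -0.0433  0.155 ]
stud [ 0.6391 -0.0084  0.11  ]
key [ 0.5439 -0.0327  0.092 ]
screw1 [ 0.5426 -0.1003  0.066 ]
screw2 [ 0.5063 -0.0156  0.066 ]
```

The measurements agree: bore at about (0.566, -0.041), pump x at about 24°, bar at 68°. I'll centre and lower the open fingers around the head, 44° behind the bar.

Request:
play_rows(
  plan=[
    [0.16,-0.18,0.6,0,0,0,1],
    [0,0,0.9,0,0,0,1],
    [0,0,0.9,0,0,0,1],
    [0,0,0.9,0,0,0,1],
    [0,0,0.9,0,0,0,1],
    [0,0,0.9,0,0,0,1],
    [0,0,0.8,0,0,0,1],
    [0,0,0,0,0,0,1],
    [0,0,0,0,0,0,1],
  ],
)

```text
t: 4.48
tcp_pos: [0.5668, -0.0423, 0.113]
tcp_rot: [-0.001, -0.191, 0.982, -0.0]
force: [0.3, -0.9, 1.1]
opening: 0.0854
finger_force: 0.0
```

Request:
play_rows(
  plan=[
    [0,0,0,0,0,0.15,1],
    [0,0,0,0,0,0.15,1],
    [0,0,0,0,0,0.15,1],
    [0,0,0,0,0,0.15,1],
    [0,0,0,0,0,0.15,1],
    [0,0,0,0,0,0.15,1],
    [0,0,0,0,0,0.15,1],
    [0,0,0,0,0,0.15,1],
    [0,0,0,0,0,0.15,1],
    [0,0,0,0,0,0.15,1],
    [0,0,0,0,0,0,1],
    [0,0,0,0,0,0,1],
  ],
)

```text
t: 5.48
tcp_pos: [0.5678, -0.0422, 0.1144]
tcp_rot: [0.001, 0.18, 0.984, 0.0]
force: [0.5, -0.1, 0.6]
opening: 0.0853
finger_force: 0.4
```

```bash
cat >> h.py <<'E'
def look(f=None):
    c=snap('scene',f);P=pts(c);h=c['img'].max(2);s=env.read_state();q=s['tcp_rot']
    print('yaw',np.degrees(np.arctan2(q[2]**2-q[1]**2,2*q[1]*q[2])).round(1),s['tcp_pos'].round(4),s['force'].round(1),s['moment'].round(2),s['finger_force'],'t',s['t'])
    return c,P
E
python3 - <<'E'
from h import *
c,P=look()
t=snap('top')
A=cv2.resize(c['img'][155:255,240:350],None,fx=4,fy=4,interpolation=2);c2=snap('wrist')['img'][:,120:520]
cv2.imwrite('pics/c2.png',np.hstack([A[:400,:400],c2])[:,:,::-1])
E
```

```text
yaw 69.3 [ 0.5677 -0.0422  0.1142] [-0.1 -1.8  1. ] [-0.25 -0.05  0.05] 0.5324681662023067 t 5.5333
```

View pics/c2.png

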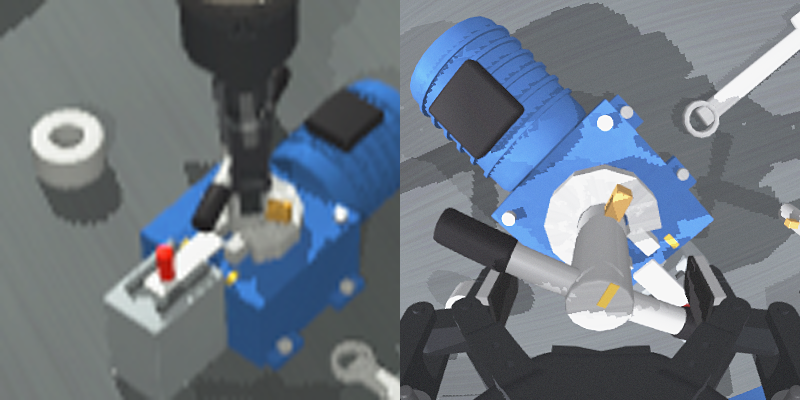

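The fingers now sit on opposite sides of the bar (right finger at (700,290), left finger at (490,300) in the picture). They are turning it clockwise, with the key still on the collar at (620,200). I'll continue turning.

Request:
play_rows(
  plan=[
    [0,0,0,0,0,0.15,1],
    [0,0,0,0,0,0.15,1],
    [0,0,0,0,0,0.15,1],
    [0,0,0,0,0,0.15,1],
    [0,0,0,0,0,0.15,1],
    [0,0,0,0,0,0.15,1],
    [0,0,0,0,0,0.15,1],
    [0,0,0,0,0,0.15,1],
    [0,0,0,0,0,0.15,1],
    [0,0,0,0,0,0.15,1],
    [0,0,0,0,0,0,1],
    [0,0,0,0,0,0,1],
  ],
)

```text
t: 6.63
tcp_pos: [0.5671, -0.0423, 0.1133]
tcp_rot: [-0.0, 0.527, 0.85, -0.0]
force: [0.2, -0.8, -0.1]
opening: 0.0855
finger_force: 0.3
```

Request:
play_rows(
  plan=[
    [0,0,0,0,0,0.15,1],
    [0,0,0,0,0,0.15,1],
    [0,0,0,0,0,0.15,1],
    [0,0,0,0,0,0.15,1],
    [0,0,0,0,0,0.15,1],
    [0,0,0,0,0,0.15,1],
    [0,0,0,0,0,0.15,1],
    [0,0,0,0,0,0,1],
    [0,0,0,0,0,0,1],
  ],
)

```text
t: 7.38
tcp_pos: [0.5671, -0.0423, 0.1132]
tcp_rot: [-0.0, 0.729, 0.684, -0.0]
force: [-0.3, -0.8, -0.6]
opening: 0.0855
finger_force: 0.4
```

```bash
python3 - <<'E'
from h import *
c,P=look()
A=cv2.resize(c['img'][155:255,240:350],None,fx=4,fy=4,interpolation=2);c2=snap('wrist')['img'][:,120:520]
cv2.imwrite('pics/c3.png',np.hstack([A[:400,:400],c2])[:,:,::-1])
E
```

```text
yaw -3.6 [ 0.5671 -0.0423  0.1133] [-0.6 -0.1 -0.1] [-0.11  0.12  0.03] 0.36518381035421044 t 7.4333
```

View pics/c3.png

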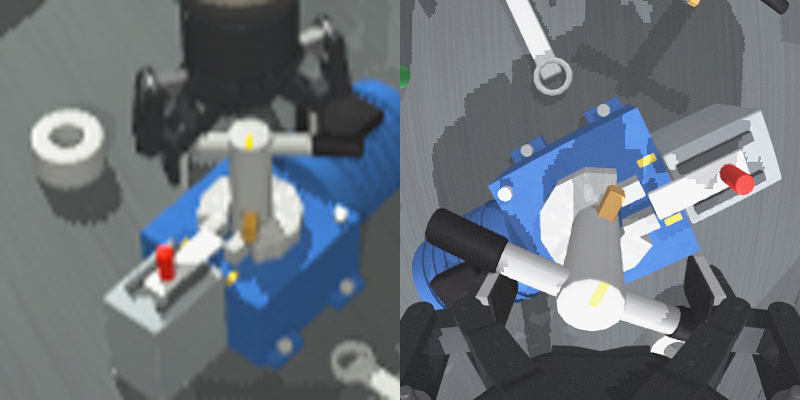

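The key at (610,205) has about 42° left to the keyway; the yellow marks are at (645,160) and (672,218). I'll go 30° fast, then slowly.

Request:
play_rows(
  plan=[
    [0,0,0,0,0,0.15,1],
    [0,0,0,0,0,0.15,1],
    [0,0,0,0,0,0.15,1],
    [0,0,0,0,0,0.15,1],
    [0,0,0,0,0,0.15,1],
    [0,0,0,0,0,0.15,1],
    [0,0,0,0,0,0.15,1],
    [0,0,0,0,0,0.05,1],
    [0,0,0,0,0,0.05,1],
    [0,0,0,0,0,0.05,1],
    [0,0,0,0,0,0,1],
  ],
)

```text
t: 8.4
tcp_pos: [0.567, -0.0423, 0.1133]
tcp_rot: [-0.0, 0.9, 0.436, -0.0]
force: [-3.5, -0.4, 1.8]
opening: 0.0856
finger_force: 1.4
```

Request:
play_rows(
  plan=[
    [0,0,0,0,0,0.05,1],
    [0,0,0,0,0,0.05,1],
    [0,0,0,0,0,0.05,1],
    [0,0,0,0,0,0.05,1],
    [0,0,0,0,0,0,1],
  ],
)

```text
t: 8.82
tcp_pos: [0.5674, -0.0423, 0.1133]
tcp_rot: [0.0, 0.921, 0.39, 0.0]
force: [-0.6, -0.5, 0.2]
opening: 0.0854
finger_force: 0.3
```

```bash
cat >> h.py <<'E'
def head():
    c,P=look();m=(np.hypot(P[...,0]-.567,P[...,1]+.042)<.02)&(P[...,2]>.13)&(P[...,2]<.17)&(c['img'].min(2)>120)
    if m.sum()<5: print('head hidden',m.sum());return
    print('head n',m.sum(),'z pct',np.percentile(P[m][:,2],[20,50,80]).round(4))
E
python3 - <<'E'
from h import *
head()
E
```

```text
yaw -44.0 [ 0.5673 -0.0423  0.1133] [-0.8 -0.1 -0.7] [-0.02  0.08  0.02] 0.21000888824346475 t 8.8667
head n 113 z pct [0.1404 0.1465 0.1493]
```

Request:
play_rows(
  plan=[
    [0,0,0,0,0,0.05,1],
    [0,0,0,0,0,0.05,1],
    [0,0,0,0,0,0,1],
  ],
)

```text
t: 9.12
tcp_pos: [0.5672, -0.0424, 0.1133]
tcp_rot: [0.0, 0.93, 0.366, -0.0]
force: [-0.2, -0.1, 0.1]
opening: 0.0853
finger_force: 0.2
```

```bash
python3 - <<'E'
from h import *
head()
c2=snap('wrist')['img'][:,120:520]
cv2.imwrite('pics/c4.png',c2[:,:,::-1])
E
```

```text
yaw -46.9 [ 0.5672 -0.0423  0.1133] [-0.2  0.1 -0.7] [-0.    0.06  0.04] 0.20056195862707682 t 9.1667
head n 109 z pct [0.1399 0.1467 0.1496]
```

View pics/c4.png

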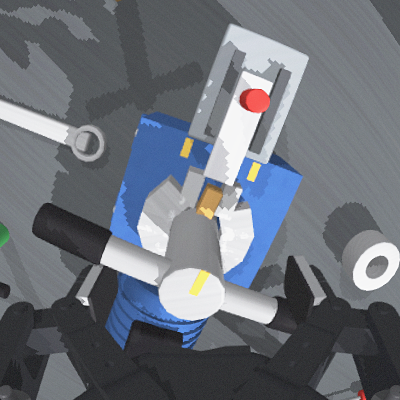

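The key at (210,200) is almost in line with the keyway, between the yellow marks (187,147) and (252,172). I can't yet tell whether it has dropped. I'll take more small steps and watch the moment and the head height.

Request:
play_rows(
  plan=[
    [0,0,0,0,0,0.04,1],
    [0,0,0,0,0,0.04,1],
    [0,0,0,0,0,0,1],
    [0,0,0,0,0,0,1],
  ],
)

```text
t: 9.55
tcp_pos: [0.5671, -0.0422, 0.1133]
tcp_rot: [-0.0, 0.937, 0.349, -0.0]
force: [-2.4, 1.0, 1.7]
opening: 0.0852
finger_force: 6.3
```

```bash
python3 - <<'E'
from h import *
head()
E
```

```text
yaw -49.1 [ 0.5671 -0.0422  0.1133] [-2.3  2.4  1.7] [0.23 0.44 0.61] 6.220556125044823 t 9.6
head n 112 z pct [0.1396 0.1461 0.1488]
```

Request:
play_rows(
  plan=[
    [0,0,0,0,0,0.04,1],
    [0,0,0,0,0,0.04,1],
    [0,0,0,0,0,0,1],
    [0,0,0,0,0,0,1],
  ],
)

```text
t: 9.93
tcp_pos: [0.567, -0.0419, 0.1133]
tcp_rot: [-0.0, 0.944, 0.331, -0.0]
force: [-5.5, 3.7, 5.0]
opening: 0.0853
finger_force: 23.2
```

```bash
python3 - <<'E'
from h import *
head()
E
```

```text
yaw -51.4 [ 0.567  -0.0419  0.1133] [-4.4  2.7  6.1] [0.26 0.79 2.24] 23.213846617145464 t 9.9833
head n 107 z pct [0.1418 0.1469 0.1492]
```

The moment climbed to 2.2 N m with no rotation, so the key is caught in the keyway. I'll back off, lift and shut the fingers.

Request:
play_rows(
  plan=[
    [0,0,0,0,0,-0.2,1],
    [0,0,0,0,0,-0.2,1],
    [0,0,0,0,0,-0.1,1],
    [0,0,-0.8,0,0,0,1],
    [0,0,-0.9,0,0,0,1],
    [0,0,-0.9,0,0,0,1],
    [0,0,-0.9,0,0,0,1],
    [0,0,-0.9,0,0,0,1],
    [0,0,0,0,0,0,-1],
    [0,0,0,0,0,0,-1],
    [0,0,0,0,0,0,-1],
    [0,0,0,0,0,0,-1],
  ],
)

```text
t: 10.98
tcp_pos: [0.5668, -0.0423, 0.2006]
tcp_rot: [-0.0, 0.896, 0.445, -0.0]
force: [-0.0, -0.0, -0.1]
opening: 0.0386
finger_force: 0.0
```

Request:
play_rows(
  plan=[
    [0,0,0,0,0,0,-1],
    [0,0,0,0,0,0,-1],
    [0,0,0,0,0,0,-1],
    [0,0,0,0,0,0,-1],
    [0,0,0,0,0,0,-1],
    [0,0,0,0,0,0,-1],
  ],
)

```text
t: 11.48
tcp_pos: [0.5672, -0.0424, 0.2013]
tcp_rot: [0.0, 0.895, 0.445, -0.0]
force: [0.7, -0.1, -0.4]
opening: 0.0
finger_force: 0.0
```

```bash
python3 - <<'E'
from h import *
head();s=env.read_state();print(s['opening'])
c2=snap('wrist');b=snap('scene')['img'][155:255,240:340]
cv2.imwrite('pics/c5.png',np.hstack([cv2.resize(b,None,fx=4,fy=4,interpolation=2),c2['img'][:,120:520]])[:,:,::-1])
E
```

```text
yaw -37.1 [ 0.5672 -0.0424  0.2013] [ 1.8  1.2 -0.5] [ 0.01 -0.01 -0.01] 0.0 t 11.5333
head n 108 z pct [0.1403 0.1462 0.149 ]
0.00017809477630240393
```

View pics/c5.png

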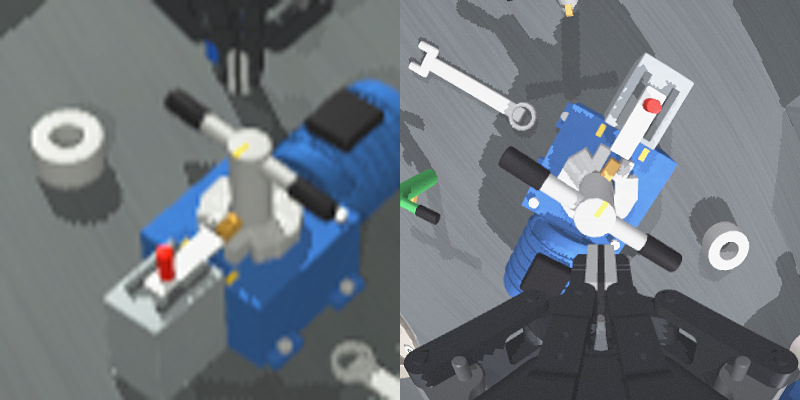

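The scene crop shows the key at (228,222) sitting in the keyway and facing the keeper. The head is at (250,147) in the scene crop and (595,217) in the wrist crop, so I'll triangulate it.

```bash
python3 - <<'E'
from h import *
c=env.camera('wrist');s=env.camera('scene');t=env.camera('top')
r=(ray(s,302.5,191.75),wray(c,315,217))
print('head',tri(*r),onplane(s,302.5,191.75,.148),wplane(c,315,217,.148))
print('stud',tri(ray(s,280.9,220.2),wray(c,372,106)),onplane(s,280.9,218.,.1135),wplane(c,372,105,.1135))
E
```

```text
head (array([ 0.56153121, -0.04159424,  0.13986542]), np.float64(0.0030792813946337403)) [ 0.56325132 -0.03439851  0.148     ] [ 0.56526055 -0.03925247  0.148     ]
stud (array([ 0.64366592, -0.00637395,  0.10254649]), np.float64(0.0021317138232243046)) [ 0.64304157 -0.00389025  0.1135    ] [ 0.64381407 -0.00494034  0.1135    ]
```

Request:
play_rows(
  plan=[
    [0,-0.14,0.5,0,0,0,-1],
    [0,0,0.8,0,0,0,-1],
    [0,0,0.8,0,0,0,-1],
    [0,0,0.2,0,0,0,-1],
    [0,0,0.1,0,0,0,-1],
    [0,0,0.1,0,0,0,-1],
    [0,0,0,0,0,0,-1],
  ],
)

```text
t: 12.37
tcp_pos: [0.565, -0.0408, 0.1515]
tcp_rot: [0.0, 0.895, 0.445, 0.0]
force: [-0.6, 0.4, -0.9]
opening: -0.0001
finger_force: 0.0
```

Request:
play_rows(
  plan=[
    [0,0,0.05,0,0,0,-1],
    [0,0,0.05,0,0,0,-1],
    [0,0,0.05,0,0,0,-1],
    [0,0,0,0,0,0,-1],
  ],
)

```text
t: 12.7
tcp_pos: [0.565, -0.0406, 0.1484]
tcp_rot: [-0.0, 0.895, 0.445, 0.0]
force: [-0.3, 0.2, -0.1]
opening: 0.0001
finger_force: 0.0
```

Request:
play_rows(
  plan=[
    [0,0,0.05,0,0,0,-1],
    [0,0,0.05,0,0,0,-1],
    [0,0,0.05,0,0,0,-1],
    [0,0,0,0,0,0,-1],
  ],
)

```text
t: 13.03
tcp_pos: [0.5653, -0.0407, 0.1456]
tcp_rot: [0.0, 0.895, 0.445, 0.0]
force: [-0.0, 0.5, 5.2]
opening: -0.0001
finger_force: 2.3
```

Request:
play_rows(
  plan=[
    [0,0,0.05,0,0,0,-1],
    [0,0,0.05,0,0,0,-1],
    [0,0,0,0,0,0,-1],
  ],
)

```text
t: 13.28
tcp_pos: [0.5653, -0.0407, 0.1436]
tcp_rot: [0.0, 0.895, 0.445, 0.0]
force: [-0.2, 0.9, 5.1]
opening: 0.0
finger_force: 2.6
```

Request:
play_rows(
  plan=[
    [0,0,0.05,0,0,0,-1],
    [0,0,0.05,0,0,0,-1],
    [0,0,0,0,0,0,-1],
    [0,0,0,0,0,0,-1],
  ],
)

```text
t: 13.62
tcp_pos: [0.5653, -0.0407, 0.1416]
tcp_rot: [0.0, 0.895, 0.445, 0.0]
force: [-1.0, 0.6, 5.5]
opening: 0.0003
finger_force: 2.7
```

Request:
play_rows(
  plan=[
    [0,0,0.05,0,0,0,-1],
    [0,0,0,0,0,0,-1],
    [0,0,0,0,0,0,-1],
  ],
)

```text
t: 13.87
tcp_pos: [0.5654, -0.041, 0.141]
tcp_rot: [0.0, 0.896, 0.445, 0.0]
force: [-2.3, -0.4, 13.1]
opening: -0.0001
finger_force: 6.6
```

Request:
play_rows(
  plan=[
    [0,0,0.05,0,0,0,-1],
    [0,0,0,0,0,0,-1],
    [0,0,0,0,0,0,-1],
    [0,0,0,0,0,0,-1],
  ],
)

```text
t: 14.2
tcp_pos: [0.5657, -0.0414, 0.1409]
tcp_rot: [0.0, 0.896, 0.445, 0.001]
force: [-7.9, -0.3, 30.7]
opening: 0.0
finger_force: 15.2
```

The press reached a hard stop at 0.141 m with 30 N, so the spindle is home. I'll lift, turn so tool x lies along the pump's x (about 24°), and move out past the stud.

Request:
play_rows(
  plan=[
    [0,0,-0.3,0,0,0,-1],
    [0,0,-0.9,0,0,0,-1],
    [0,0,-0.9,0,0,0,-1],
    [0,0,0,0,0,0.2,-1],
    [0,0,0,0,0,0.2,-1],
    [0,0,0,0,0,0.2,-1],
    [0,0,0,0,0,0.2,-1],
    [0,0,0,0,0,0.2,-1],
    [0,0,0,0,0,0,-1],
    [0,0,0,0,0,0,-1],
  ],
)

```text
t: 15.03
tcp_pos: [0.5649, -0.0407, 0.1812]
tcp_rot: [0.0, 0.977, 0.211, -0.0]
force: [-0.2, 0.9, 0.7]
opening: -0.0002
finger_force: 0.0
```

Request:
play_rows(
  plan=[
    [0.95,0,0,0,0,0,-1],
    [0.95,0,0,0,0,0,-1],
    [0.95,0,0,0,0,0,-1],
    [0.95,0,0,0,0,0,-1],
    [0.95,0,0,0,0,0,-1],
    [0.95,0,0,0,0,0,-1],
    [0,0,0,0,0,0,-1],
    [0,0,0,0,0,0,-1],
  ],
)

```text
t: 15.7
tcp_pos: [0.6693, 0.0062, 0.181]
tcp_rot: [0.0, 0.977, 0.212, -0.0]
force: [-0.7, -1.0, -0.5]
opening: -0.0002
finger_force: 0.0
```

```bash
python3 - <<'E'
from h import *
head()
c,P=look();h=cv2.cvtColor(c['img'],cv2.COLOR_RGB2HSV);m=((h[...,0]<6)|(h[...,0]>174))&(h[...,1]>150);m[:205]=0;m[240:]=0;m[:,:250]=0;m[:,310:]=0
v,u=np.nonzero(m);print('stud px',u.mean(),v.mean(),onplane(c,u.mean(),v.mean(),.1025))
T=np.linalg.inv(env.camera('top')['camera_from_world'])
E
```

```text
yaw -65.7 [0.6686 0.0056 0.1812] [-0.8 -0.3 -0.6] [-0.02 -0.04  0.05] 0.0 t 15.75
head n 96 z pct [0.1381 0.1402 0.1425]
yaw -65.7 [0.6684 0.0054 0.1813] [-0.3 -0.5 -0.9] [ 0.   -0.    0.01] 0.0 t 15.8
stud px 280.6551724137931 220.24137931034483 [ 0.64345571 -0.00588461  0.1025    ]
```

The head's depth dropped to about 0.140 m, which confirms it is home. The stud is 27 mm away along tool -x with no lateral offset. I'll lower and push in small steps.

Request:
play_rows(
  plan=[
    [0,0,0.9,0,0,0,-1],
    [0,0,0.9,0,0,0,-1],
    [0,0,0.9,0,0,0,-1],
    [0,0,0.9,0,0,0,-1],
    [0,0,0.6,0,0,0,-1],
    [0,0,0,0,0,0,-1],
    [0,0,0,0,0,0,-1],
  ],
)

```text
t: 16.43
tcp_pos: [0.6686, 0.0058, 0.0975]
tcp_rot: [0.0, 0.978, 0.21, -0.0]
force: [0.7, -0.2, 0.2]
opening: -0.0
finger_force: 0.0
```

Request:
play_rows(
  plan=[
    [-0.2,0,0,0,0,0,-1],
    [-0.15,0,0,0,0,0,-1],
    [-0.1,0,0,0,0,0,-1],
    [-0.1,0,0,0,0,0,-1],
    [-0.1,0,0,0,0,0,-1],
    [-0.1,0,0,0,0,0,-1],
    [-0.1,0,0,0,0,0,-1],
    [0,0,0,0,0,0,-1],
  ],
)

```text
t: 17.1
tcp_pos: [0.6531, -0.001, 0.0974]
tcp_rot: [-0.0, 0.978, 0.21, 0.0]
force: [0.1, 0.3, 0.2]
opening: -0.0
finger_force: 0.2
```

Request:
play_rows(
  plan=[
    [-0.1,0,0,0,0,0,-1],
    [-0.1,0,0,0,0,0,-1],
    [-0.1,0,0,0,0,0,-1],
    [-0.1,0,0,0,0,0,-1],
    [0,0,0,0,0,0,-1],
  ],
)

```text
t: 17.52
tcp_pos: [0.6456, -0.0043, 0.0973]
tcp_rot: [-0.0, 0.978, 0.21, -0.0]
force: [1.7, -0.1, -0.4]
opening: -0.0001
finger_force: 0.0
```

```bash
cat >> h.py <<'E'
def stud():
    c,P=look();h=cv2.cvtColor(c['img'],cv2.COLOR_RGB2HSV);m=((h[...,0]<6)|(h[...,0]>174))&(h[...,1]>150);m[:195]=0;m[240:]=0;m[:,:250]=0;m[:,320:]=0
    v,u=np.nonzero(m);print('stud px',len(u))
    if len(u):
        p=onplane(c,u.mean(),v.mean(),.1025);print(p.round(4),'moved',((p-[.6435,-.0059,0])[:2]@[.911,.412]).round(4))
E
python3 -c "
from h import *
stud()"
```

```text
yaw -65.8 [ 0.6456 -0.0043  0.0972] [ 0.7  0.1 -0.1] [ 0.02 -0.03 -0.01] 0.0 t 17.5667
stud px 1
[ 6.304e-01 -1.000e-04  1.025e-01] moved -0.0096
```

Request:
play_rows(
  plan=[
    [-0.1,0,0,0,0,0,-1],
    [-0.1,0,0,0,0,0,-1],
    [0,0,0,0,0,0,-1],
    [0,0,0,0,0,0,-1],
  ],
)

```text
t: 17.9
tcp_pos: [0.6427, -0.0055, 0.0973]
tcp_rot: [-0.0, 0.978, 0.21, 0.0]
force: [4.6, 1.9, -1.9]
opening: -0.0
finger_force: 2.4
```

Request:
play_rows(
  plan=[
    [-0.08,0,0,0,0,0,-1],
    [-0.05,0,0,0,0,0,-1],
    [0,0,0,0,0,0,-1],
  ],
)

```text
t: 18.15
tcp_pos: [0.6423, -0.0056, 0.0977]
tcp_rot: [0.0, 0.978, 0.21, 0.002]
force: [17.7, 5.2, -8.2]
opening: -0.0002
finger_force: 8.8
```

Firm stop at 18 N, 85 mm from the bore, which is where it was predicted. I'll back off, lift and check.

Request:
play_rows(
  plan=[
    [0.3,0,0,0,0,0,-1],
    [0.5,0,0,0,0,0,-1],
    [0,0,-0.9,0,0,0,-1],
    [0,0,-0.9,0,0,0,-1],
    [0,0,-0.9,0,0,0,-1],
    [0,0,-0.9,0,0,0,-1],
    [0,0,-0.9,0,0,0,-1],
    [0,0,-0.9,0,0,0,-1],
    [0,0,0,0,0,0,-1],
    [0,0,0,0,0,0,-1],
  ],
)

```text
t: 18.98
tcp_pos: [0.6551, -0.0004, 0.2059]
tcp_rot: [0.0, 0.978, 0.21, 0.0]
force: [-0.4, 0.0, -0.5]
opening: -0.0003
finger_force: 0.0
```

```bash
python3 - <<'E'
from h import *
stud();head()
b=snap('scene')['img'][155:255,240:340]
cv2.imwrite('pics/c6.png',np.hstack([cv2.resize(b,None,fx=4,fy=4,interpolation=2),snap('wrist')['img'][:,120:520]])[:,:,::-1])
E
```

```text
yaw -65.8 [ 6.547e-01 -2.000e-04  2.050e-01] [-0.3  0.2 -0.5] [0.04 0.03 0.03] 0.0 t 19.0333
stud px 29
[ 0.626  -0.0123  0.1025] moved -0.0186
yaw -65.8 [ 6.544e-01 -1.000e-04  2.046e-01] [ 0.2  0.3 -0.5] [-0.01  0.04  0.04] 0.0 t 19.0833
head n 96 z pct [0.1368 0.1408 0.1428]
```

View pics/c6.png

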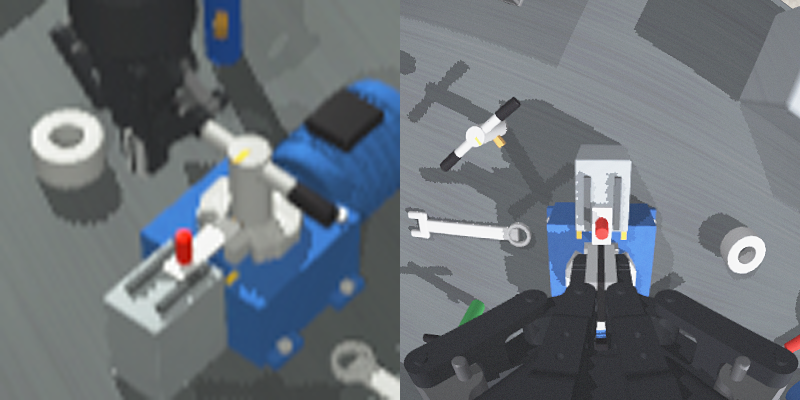

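The stud at (183,247) moved in 18.6 mm and the bolt covers the key. The head is still at home height, the bystanders haven't moved, and the arm is clear.

```bash
python3 -c "
from cell import env
print(env.sign_off())"
```

```text
the job is handed in; nothing more can be done
None
```

The job is handed in (no verdict came back): the key dropped into the keyway, the spindle is pressed down to its hard stop (head at about 141 mm), the keeper bolt is slid in against its stop over the key, and the bystanders were not touched.

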